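# Open a catch-locked tilt-out bin and tip the sorting tray into it

### The arm

A 6-joint arm with a two-finger parallel gripper is mounted at the origin on the work surface. World frame = base frame: x ahead of the robot, y to its left, z up, the work surface at z = 0. Lengths are in mm, angles in rad, forces in N, time in s.
With the tool pointing down it reaches from about 300 to 775 mm from the base axis. Payload 14.6 kg.
Tool frame: the origin (TCP) lies midway between the tips of the shut fingers; the grasp point (between the pads) lies 19 mm behind it; z points along the fingers, y is the line along which they close (so a half turn about z gives the same grasp; the last joint's range is limited). The gripper opens to 94 mm and grips with 3 to 60 N. Pads are 16 mm wide; open, the fingers measure 119 mm over their backs; the gripper's body (75 mm by 177 mm) begins 78 mm behind the grasp point.
Start: joints at [1.106, 0.3, 1.521, -0, 1.321, -0.067], TCP at [213.062, 507.044, 205.446] pointing down, gripper open.
Joint ranges: [-3.03, 3.03], [-0.79, 2.21], [0.23, 2.52], [-1.04, 4.18], [0, 3.07], [-2.55, 2.55]. Speed limits (rad/s): [2.22, 2.22, 2.57, 3.14, 3.14, 3.14].

### API

Orientations are given as [roll, pitch, yaw] about the fixed x, y, z axes, in that order (R = Rz(yaw) Ry(pitch) Rx(roll)).
In Python, from cell import manip, camera gives the robot as it stands.
- The arm moves only by the tool move_arm, never from a script. Its arguments are lists of equal length, an entry for each row: "dp": the shift along the world's x, y, z in mm, a list of three; "rotation": the turn, a rotation vector about the world's x, y, z in rad, a list of three; "hand": the opening, from 0 (shut) to 1 (fully open). A call has 1 to 10 rows; each row shifts and turns the commanded pose from where the row before left it; what a row does not reach is not made up. A row lasts 1/8 s, in which the tool goes at most 62.5 mm and 10.7 degrees, less where a joint would pass 70% of its speed; a pose out of reach is approached as far as the arm can. A call with a gripper value outside its range is refused whole. The fingers move at their own pace and stop on an object; "newtons" is the grip in N (left out, the last holds). Time passes only in rows, so rows that do not move let the fingers close. It gives the time, the measured TCP pose, the force, the opening and the grip force at its end, in the units of the state.
- manip.read_state(): the state, without advancing time (a new reading comes with each control period).
- camera(name): name is "scene" or "top" or "wrist"; returns a dict with "image" (400x640x3 uint8, red, green, blue), "fx", "fy", "cx", "cy" (pixels), "R" (3x3) and "t" (3): a world point X has camera coordinates R X + t; the wrist camera has in their place "mount" (4x4, takes a point from camera to tool coordinates, whose origin is the TCP and whose axes are the flange's). Camera axes: x right, y down, z forward; pixel columns grow to the right and rows downward; lengths in mm; the calibration is good to about 2 mm. A picture is of the moment at which its call begins: read the wrist's pose just before it. There is no depth.
- manip.sign_off(): hands the job in; it is judged then, once.
The state is a dict: "clock": time; "joints": joint angles; "qd": joint speeds; "effort": joint torques, N m; "eef_pos": TCP position; "eef_rot": TCP orientation; "wrist_force": force on the tool from outside, world axes, zero at the start; "moment": the same for the moment, N m; "finger_gap": finger opening in mm; "finger_force": force on a finger pad.
Only numpy, scipy, OpenCV 4.12 (cv2) and the standard library are available. Lean on these libraries where they do the work, as an engineer would, in place of code of your own. Each camera call takes 0.05 s, during which the arm holds its last target. There are 200 camera calls.

### The job

The blue front of the red tilt-out bin hangs ajar on its hidden safety catch, and a spray can stands in its way: first put the can aside, standing upright on the bench, without knocking it against the bin. Reach down into the gap behind the blue front, hold the yellow catch down while you pull the front past it, and pull it wide open. Then pull the red-knobbed lever towards the opened bin so that the tray tips all four metal pieces into it, let the tray settle back, and leave the bin open and everything else undisturbed.

Things in the scene. Friction and masses are not known exactly. Their poses are not given: they have to be found in the camera images.
- cabinet: Red steel cabinet, fixed, 300 mm wide (y), 210 deep (x), roof at z = 200. Origin: on the bench under the middle of its open front; its x points into it (roughly away from the robot), y left as the robot sees it, z up. A header (x 0 to 12 mm, full width, z 178 to 200) runs along the top of the front. The roof is bare at the catch's end (y above 20 mm) but for a jar at the back.
- hopper (a joint): Tilt of the blue front, rad: 0 shut, grows as its top comes out towards cabinet -x; hinge along y at cabinet x = 0, z = 15 mm; limit 0.85. Stiff: stays where left, 3 to 5 N at its top moves it. Swings freely up to 0.28, where the catch's nib meets the back of the header; passes with the catch down 14 mm or more, clear of the header from about 0.42. Starts at 0.21 to 0.26. Wide open: above 0.65.
- hopper_top (a point): Middle of the blue front's top edge, on its inner face. The front is a panel 296 mm wide, 185 high from the hinge up and 12 thick; its inner face lies 2 mm in front of the hinge plane. At the start 40 to 50 mm of gap is open between this edge and the header. Axes turn with the front (as the cabinet's when shut).
- hopper_in (a point): Middle of the floor of the open-topped steel bin fixed behind the blue front, which turns with it; axes as the cabinet's when shut. The bin is 105 mm deep (x +-52), 267 wide (y +-133), walls 110 high; in front the panel goes on to 181 above this point.
- catch (a joint): How far the yellow catch is pressed, in m: 0 up, 0.022 fully down; it slides along the inner face of the blue front, towards the hinge, against a spring (1.5 N to start, 5 N at 14 mm, 7 N at 22 mm) and springs back up.
- catch_pad (a point): Point on the flat top of the yellow catch where a finger presses, 20 mm behind the front's inner face. The catch is a tongue 30 mm wide on the front at cabinet y = +85, square to the front; its top is 147 from the hinge along the front when up (38 below the top edge); it reaches 70 behind the hinge plane, under the header, ending in an 18 high upturned nib. Seen from above in the gap.
- tray (a joint): Tilt of the tray in rad: 0 flat, limit 1.0; grows as the lever is pulled towards -x of the cabinet and the back of the tray rises. Pivot along y at cabinet x = -4, z = 206 mm (the tray's open front edge). It sinks back to 0 by itself when let go; 3 to 6 N at the knob tip it. The pieces slide off over the front edge from about 0.65 to 0.75; 0.9 empties it.
- lever_knob (a point): Centre of the red ball (20 mm) on the tray's lever, an upright steel rod 10 mm thick at the tray's right side. From the pivot it lies 35 mm back (+x) and 95 up when the tray is flat, at cabinet y = -152. The tray is aluminium, 130 deep, 140 wide (cabinet y -125 to 15), walls 24 high at sides and back, none in front. Axes turn with the tray.
- nut_a: Brass hex nut, 36 wide over its corners, 16 high, 80 g, in the tray. Origin: centre of its underside.
- nut_b: Steel hex nut, same size, in the tray.
- bearing: Steel bearing, 38 mm diameter, 14 high, 70 g, in the tray. Origin: centre of its underside.
- bolt: Short bolt standing on its hex head (34 wide, 12 high), shank 18 thick, 34 high over all, 80 g, in the tray. Origin: centre of the head's underside.
- can: Green spray can, upright, 52 mm diameter to 135 high, then a white cap of 40 mm diameter to 165 high; 0.2 to 0.4 kg. Stands in the way of the blue front. Origin: centre of its underside.
- mug: Blue mug, 76 diameter, 90 high, handle at its own +y reaching about 70 mm from its axis. Bystander. Origin: centre of its underside.
- tape: Yellow tape measure, 70 x 40 x 65 high (its own x, y, z). Bystander. Origin: centre of its underside.
- oil: Orange oil bottle with red cap, 52 diameter, 130 high. Bystander. Origin: centre of its underside.
- carton: Cardboard box 100 x 70 x 50 high. Bystander. Origin: centre of its underside.
- jar: Amber jar, 54 diameter, 65 high, on the back of the cabinet's roof. Bystander. Origin: centre of its underside.
Things that resemble listed ones, but are neither listed nor needed, are in the scene too. Of the things shaped like the bolt, the dark steel one is meant. There is more than one size of the nut_a; the one meant has the size given above.

How it is judged (in metres and radians):
On the way, in this order (a step that is already met when the one before it is completed fails the run):
1. the catch is held down while the blue front is pulled past it (value of joint catch above 0.009 m and value of joint hopper between 0.3 and 0.38 rad), for 0.02 s.
2. the bin is pulled wide open (value of joint hopper above 0.65 rad), for 0.1 s.
3. the tray is tipped (value of joint tray above 0.55 rad and value of joint hopper above 0.65 rad), for 0.1 s.
At the end, for the whole second after the job is handed in: The blue front is open by more than 0.65 rad, the tray has sunk back (below 0.1 rad), all four metal pieces lie at rest inside the bin behind the blue front, and the can stands upright at rest on the bench (value of joint hopper above 0.65 rad and value of joint tray below 0.1 rad and x of nut_a in the frame of hopper_in between -0.06 and 0.06 m and y of nut_a in the frame of hopper_in between -0.135 and 0.135 m and z of nut_a in the frame of hopper_in between -0.01 and 0.12 m and linear speed of each of nut_a, nut_b, bearing, bolt below 0.05 m/s and x of nut_b in the frame of hopper_in between -0.06 and 0.06 m and y of nut_b in the frame of hopper_in between -0.135 and 0.135 m and z of nut_b in the frame of hopper_in between -0.01 and 0.12 m and x of bearing in the frame of hopper_in between -0.06 and 0.06 m and y of bearing in the frame of hopper_in between -0.135 and 0.135 m and z of bearing in the frame of hopper_in between -0.01 and 0.12 m and x of bolt in the frame of hopper_in between -0.06 and 0.06 m and y of bolt in the frame of hopper_in between -0.135 and 0.135 m and z of bolt in the frame of hopper_in between -0.01 and 0.12 m and angle between can's own z axis and vertical below 0.1 rad and height (world z) of can below 0.01 m and linear speed of can below 0.02 m/s); the robot touches nothing.
It fails at once if the can is knocked over (tilted more than 0.5 rad) (angle between can's own z axis and vertical above 0.5 rad).
It fails at once if the can is knocked by the blue front or the cabinet (more than 2 N) (contact force between can and cabinet above 2 N).
It fails at once if a bystander is moved more than 40 mm (distance of any of mug, tape, oil, carton, jar from where it was at the start of the episode above 0.04 m).
It also fails if it takes over 62 s, if anything falls off the work surface, if the arm or the gripper's body presses on something with over 40 N, if the wrist force passes 120 N, or if a joint passes its speed limit or range.

## Working session

There is one attempt and no reset: what is moved stays moved. The work goes in short steps, Python scripts to look and compute and a tool call to move; the robot and the scene stay as the last step left them, time stands still between calls to the robot, and variables do not carry over. Pictures are saved under pics/ and viewed, at most 10 in all, crops included, and the job is handed in when it is done.

Besides the shell and the picture viewer there is one more tool, called after ">>>" as a command line: name --argument value ..., lists and objects as JSON in quotes. move_arm: Moves the arm, as the interface text tells. Its arguments: {"type":"object","properties":{"dp":{"type":"array","items":{"type":"array","items":{"type":"number"}}},"rotation":{"type":"array","items":{"type":"array","items":{"type":"number"}}},"hand":{"type":"array","items":{"type":"number"}},"newtons":{"type":"number"}},"required":["dp","rotation","hand"]}

```bash
mkdir -p pics; cat > h.py <<'E'
import numpy as np, cv2
from cell import manip, camera
def shot(n,f=None):
    c=camera(n)
    if f: cv2.imwrite('pics/'+f,c['image'][:,:,::-1])
    return c
def ray(c,u,v):
    R=np.array(c['R']);t=np.array(c['t'])
    d=R.T@np.array([(u-c['cx'])/c['fx'],(v-c['cy'])/c['fy'],1]);return -R.T@t,d
def onz(c,u,v,z):
    o,d=ray(c,u,v);return o+d*(z-o[2])/d[2]
def proj(c,X):
    p=np.array(c['R'])@np.array(X,float)+np.array(c['t']);return c['fx']*p[0]/p[2]+c['cx'],c['fy']*p[1]/p[2]+c['cy']
def tri(c1,p1,c2,p2):
    o1,d1=ray(c1,*p1);o2,d2=ray(c2,*p2)
    s=np.linalg.lstsq(np.c_[d1,-d2],o2-o1,rcond=None)[0]
    a=o1+s[0]*d1;b=o2+s[1]*d2;return (a+b)/2,np.linalg.norm(a-b)
E
python3 - <<'E'
from h import *
for n in('scene','top'):
    c=shot(n,n+'0.png'); print(n,c['fx'],np.round(-np.array(c['R']).T@c['t']))
s=manip.read_state();print(s['eef_pos'],s['eef_rot'],s['finger_gap'],s['clock'])
E
```

```text
scene 503.9953134740581 [1035.  201. 1424.]
top 437.02839556074014 [ 350.  -17. 1583.]
[212.95804997 506.84161932 204.95984099] [-3.14055648e+00 -3.13387055e-05  2.74380968e+00] 94.16101426421872 0.1
```

View pics/scene0.png

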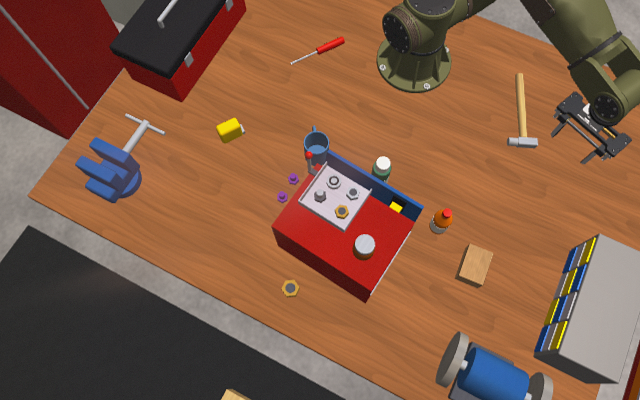

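View pics/top0.png

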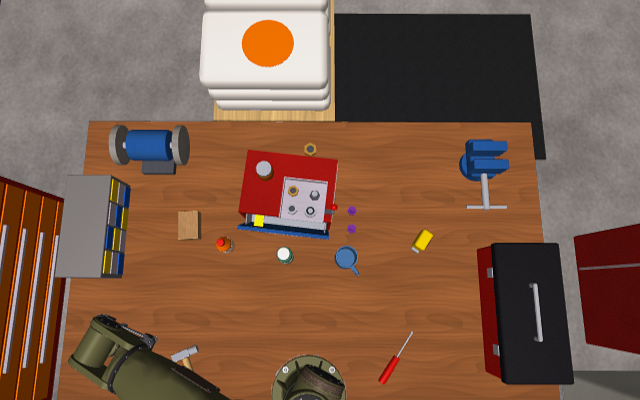

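The scene view shows the cabinet at (350,230), the can at (383,165), the mug at (316,148) and the oil at (442,220). In the top view the can is at (285,255), the cabinet front runs about (238,230)-(330,237), the catch is at (258,221) and the knob at (334,209). The brass nut on the bench at top (310,149) and the purple bolts at (351,211) and (351,229) are decoys. The pieces I want are the four in the tray. I'll confirm with one enlarged crop.

```bash
python3 - <<'E'
from h import *
a=cv2.imread('pics/top0.png')[140:290,210:380]; b=cv2.imread('pics/scene0.png')[115:305,260:460]
a=cv2.resize(a,None,fx=2.35*1.0,fy=2.35,interpolation=3);b=cv2.resize(b,(400,380),interpolation=3)
o=np.zeros((380,800,3),np.uint8);o[:a.shape[0],:a.shape[1]]=a;o[:380,400:]=b
cv2.imwrite('pics/crop0.png',o)
T=camera('top');S=camera('scene')
def mask(c,lo,hi):
    h=cv2.cvtColor(c['image'],cv2.COLOR_RGB2HSV);return cv2.inRange(h,lo,hi)
def blobs(c,lo,hi,box,m=8):
    k=mask(c,lo,hi);z=np.zeros_like(k);x0,y0,x1,y1=box;z[y0:y1,x0:x1]=k[y0:y1,x0:x1]
    n,l,s,ce=cv2.connectedComponentsWithStats(z);return [(ce[i].round(1).tolist(),s[i].tolist()) for i in range(1,n) if s[i][4]>m]
print('yellow T',blobs(T,(22,150,120),(34,255,255),(235,200,300,245)))
print('yellow S',blobs(S,(22,150,120),(34,255,255),(370,190,420,220)))
print('cap T',blobs(T,(0,0,200),(180,40,255),(270,240,300,270)),'S',blobs(S,(0,0,200),(180,40,255),(370,150,395,175)))
print('mug T',blobs(T,(95,60,60),(125,255,255),(330,240,370,280)))
print('knob T',blobs(T,(0,150,60),(8,255,255),(326,195,345,225)),'S',blobs(S,(0,150,60),(8,255,255),(300,148,325,180)))
for n,c,box in(('T',T,(230,140,345,245)),('S',S,(265,170,425,305))):
    k=mask(c,(0,170,50),(8,255,255));z=np.zeros_like(k);z[box[1]:box[3],box[0]:box[2]]=k[box[1]:box[3],box[0]:box[2]]
    cs=max(cv2.findContours(z,0,2)[0],key=cv2.contourArea);h=cv2.convexHull(cs);print(n,cv2.approxPolyDP(h,3,True)[:,0].tolist())
    k=mask(c,(100,140,40),(125,255,255));z=np.zeros_like(k);z[box[1]:box[3],box[0]:box[2]]=k[box[1]:box[3],box[0]:box[2]]
    cs=max(cv2.findContours(z,0,2)[0],key=cv2.contourArea);h=cv2.convexHull(cs);print('blue',n,cv2.approxPolyDP(h,2,True)[:,0].tolist())
E
```

```text
yellow T [([258.7, 220.0], [254, 214, 10, 13, 106])]
yellow S [([395.5, 206.4], [390, 201, 12, 11, 76])]
cap T [([283.1, 253.4], [278, 248, 11, 12, 109])] S [([382.8, 162.4], [376, 157, 14, 12, 137])]
mug T [([346.7, 258.0], [335, 246, 24, 30, 440])]
knob T [([330.3, 202.5], [326, 195, 12, 16, 127]), ([328.3, 218.7], [326, 214, 6, 11, 55])] S [([308.2, 154.8], [305, 152, 8, 7, 44]), ([317.4, 166.8], [314, 163, 8, 8, 37]), ([309.3, 176.9], [305, 174, 10, 6, 40])]
T [[248, 149], [336, 159], [336, 209], [244, 217], [238, 209]]
blue T [[328, 237], [253, 230], [237, 226], [251, 222], [327, 231]]
S [[309, 174], [370, 196], [414, 222], [365, 302], [278, 245], [271, 225]]
blue S [[361, 170], [423, 206], [415, 220], [403, 214]]
```

View pics/crop0.png

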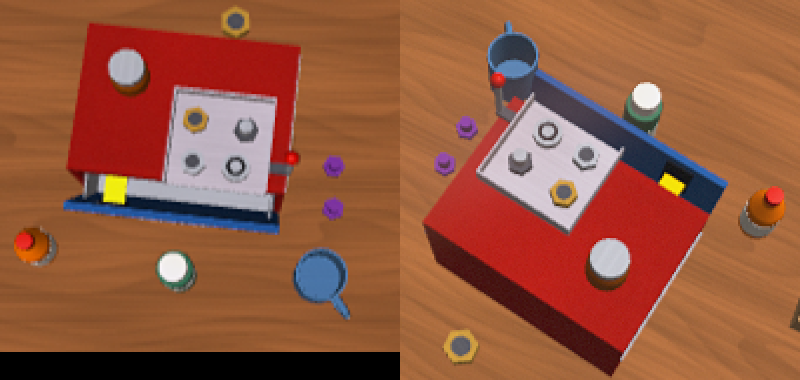

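```bash
python3 - <<'E'
from h import *
T=camera('top');S=camera('scene')
r=lambda x:np.round(x,1).tolist()
for n,p in dict(BL=(248,149.5),BR=(337.7,159),FL=(238.5,211)).items(): print('T',n,r(onz(T,*p,200)))
for n,p in dict(FL=(415,220),BL=(370,283),BR=(273.5,226)).items(): print('S',n,r(onz(S,*p,200)))
print('tri BL',tri(T,(248,149.5),S,(370,283)),'BR',tri(T,(337.7,159),S,(273.5,226)))
print('blue FL',tri(T,(237,226),S,(423,206)))
print('pad',tri(T,(258.7,220),S,(395.5,206.4)))
print('can',tri(T,(283.1,253.4),S,(382.8,162.4)),r(onz(T,283.1,253.4,165)),r(onz(S,382.8,162.4,165)))
print('knob',tri(T,(334.3,207),S,(308.7,154.8)), r(onz(T,334.3,207,301)),r(onz(S,308.7,154.8,301)))
print('mug',r(onz(T,344,257,90)),'oil',r(onz(T,221,241,130)))
print(T['R'])
E
```

```text
T BL [794.5, 201.6, 200.0]
T BR [763.2, -94.8, 200.0]
T FL [588.2, 224.8, 200.0]
S FL [583.3, 225.8, 200.0]
S BL [781.1, 193.1, 200.0]
S BR [761.8, -87.0, 200.0]
tri BL (array([786.18264557, 195.25090971, 227.74827453]), np.float64(4.050714762220613)) BR (array([762.40103118, -91.2326119 , 197.89514485]), np.float64(7.710552955428411))
blue FL (array([539.57062025, 228.26543378, 200.18970369]), np.float64(1.308413889244654))
pad (array([562.93433104, 164.16321861, 173.29686826]), np.float64(3.37532746696878))
can (array([456.66528078,  81.77491312, 159.81596418]), np.float64(0.47072868236682874)) [456.2, 81.6, 165.0] [459.1, 82.0, 165.0]
knob (array([584.42824155, -77.11064642, 297.54360413]), np.float64(1.9986239917559598)) [584.1, -77.9, 301.0] [585.5, -75.3, 301.0]
mug [450.5, -119.8, 90.0] oil [499.0, 291.2, 130.0]
[[ 0.00386494 -0.99999076  0.00188283]
 [-0.97852209 -0.00417002 -0.20609981]
 [ 0.20610576 -0.00104582 -0.97852916]]
```

Cabinet origin is about (570,76) with yaw -0.108; the knob and pad predictions match this to 2 mm. The can is at (457,82). I'm going over to it.

>>> move_arm --dp '[[24, -42.5, 0], [24, -42.5, 0], [24, -42.5, 0], [24, -42.5, 0], [24, -42.5, 0], [24, -42.5, 0], [24, -42.5, 0], [25, -42.5, 0], [25, -42.5, 0], [25, -42.5, 0]]' --rotation '[[0, 0, 0.029], [0, 0, 0.029], [0, 0, 0.029], [0, 0, 0.029], [0, 0, 0.029], [0, 0, 0.029], [0, 0, 0.029], [0, 0, 0.029], [0, 0, 0.029], [0, 0, 0.029]]' --hand '[1, 1, 1, 1, 1, 1, 1, 1, 1, 1]' --newtons 20

```text
clock: 1.55
eef_pos: [456.7, 80.5, 205.6]
eef_rot: [3.141, 0.0, 3.035]
wrist_force: [-0.9, 1.3, 0.4]
finger_gap: 94.0
finger_force: 0.0
```

>>> move_arm --dp '[[0, 1, -28], [0, 0, -28], [0, 0, -28], [0, 0, -25], [0, 0, 0], [0, 0, 0], [0, 0, 0], [0, 0, 0], [0, 0, 0], [0, 0, 0]]' --rotation '[[0, 0, 0], [0, 0, 0], [0, 0, 0], [0, 0, 0], [0, 0, 0], [0, 0, 0], [0, 0, 0], [0, 0, 0], [0, 0, 0], [0, 0, 0]]' --hand '[1, 1, 1, 1, 1, 0.4, 0.4, 0.4, 0.4, 0.4]' --newtons 20

```text
clock: 2.8
eef_pos: [456.1, 83.0, 96.6]
eef_rot: [-3.142, 0.0, 3.034]
wrist_force: [-0.6, -0.8, 0.8]
finger_gap: 51.7
finger_force: 20.0
```

>>> move_arm --dp '[[0, 0, 15], [-20, 0, 10], [-25, 5, 0], [-25, 35, 0], [-20, 40, 0], [-18, 45, 0], [-18, 45, 0], [0, 37, 0], [0, 0, -12], [0, 0, -12]]' --rotation '[[0, 0, 0], [0, 0, 0], [0, 0, 0], [0, 0, 0], [0, 0, 0], [0, 0, 0], [0, 0, 0], [0, 0, 0], [0, 0, 0], [0, 0, 0]]' --hand '[0.4, 0.4, 0.4, 0.4, 0.4, 0.4, 0.4, 0.4, 0.4, 0.4]'

```text
clock: 4.05
eef_pos: [329.9, 289.6, 97.0]
eef_rot: [-3.141, -0.0, 3.034]
wrist_force: [0.6, 0.1, -2.9]
finger_gap: 51.6
finger_force: 20.0
```

>>> move_arm --dp '[[0, 0, 0], [0, 0, -1], [0, 0, 0]]' --rotation '[[0, 0, 0], [0, 0, 0], [0, 0, 0]]' --hand '[0.4, 0.4, 0.4]'

```text
clock: 4.42
eef_pos: [330.2, 289.8, 96.6]
eef_rot: [3.142, 0.0, 3.033]
wrist_force: [-0.6, 0.7, -4.0]
finger_gap: 51.6
finger_force: 20.0
```

>>> move_arm --dp '[[0, 0, 0], [0, 0, 0], [0, 0, 0], [0, 0, 0], [0, 0, 30], [0, 0, 40], [0, 0, 50], [0, 0, 40], [0, 0, 40]]' --rotation '[[0, 0, 0], [0, 0, 0], [0, 0, 0], [0, 0, 0], [0, 0, 0], [0, 0, 0], [0, 0, 0], [0, 0, 0], [0, 0, 0]]' --hand '[0.8, 0.8, 0.8, 0.8, 0.8, 0.8, 0.8, 0.5, 0]'

```text
clock: 5.55
eef_pos: [329.9, 290.0, 298.0]
eef_rot: [3.141, 0.0, 3.034]
wrist_force: [-1.1, -0.6, 0.7]
finger_gap: 58.6
finger_force: 0.0
```

```bash
cat >> h.py <<'E'
O=np.array([570,76.]);PSI=-0.108
def W(x,y,z): 
    c,s=np.cos(PSI),np.sin(PSI);return np.array([O[0]+c*x-s*y,O[1]+s*x+c*y,z])
def L(p):
    c,s=np.cos(PSI),np.sin(PSI);q=np.array(p[:2])-O;return np.array([c*q[0]+s*q[1],-s*q[0]+c*q[1],p[2]])
def F(th,u,d,y): return W(-u*np.sin(th)+d*np.cos(th),y,15+u*np.cos(th)+d*np.sin(th))
E
python3 - <<'E'
from h import *
s=manip.read_state();print(s['eef_pos'],s['eef_rot'],s['finger_gap'])
for a in [(.235,230,14),(.235,150,14),(.235,129,14),(.235,129,6)]+[(t,129,5) for t in(.28,.32,.36,.4,.44,.5,.6,.7,.8)]: print(a,F(*a,88).round(1))
c=shot('scene');t=cv2.cvtColor(c['image'],cv2.COLOR_RGB2HSV)
print(proj(c,(330,290,165)), proj(c,(330,290,0)))
k=cv2.inRange(t,(0,0,200),(180,40,255));u,v=map(int,proj(c,(330,290,165)));ys,xs=np.nonzero(k[v-15:v+15,u-15:u+15]);print(xs.mean()+u-15,ys.mean()+v-15,len(xs))
E
```

```text
[329.89067496 289.95242844 297.95203648] [3.14127455e+00 2.99577160e-04 3.03383474e+00] 58.58624275400904
(0.235, 230, 14) [539.8 167.8 241.9]
(0.235, 150, 14) [558.3 165.8 164.1]
(0.235, 129, 14) [563.2 165.3 143.7]
(0.235, 129, 6) [555.4 166.1 141.9]
(0.28, 129, 5) [548.8 166.8 140.4]
(0.32, 129, 5) [543.9 167.3 139. ]
(0.36, 129, 5) [539.  167.9 137.5]
(0.4, 129, 5) [534.1 168.4 135.8]
(0.44, 129, 5) [529.4 168.9 133.8]
(0.5, 129, 5) [522.4 169.7 130.6]
(0.6, 129, 5) [511.2 170.9 124.3]
(0.7, 129, 5) [500.7 172.  116.9]
(0.8, 129, 5) [490.9 173.1 108.5]
(np.float64(471.6160454661731), np.float64(155.67803490251504)) (np.float64(456.85251130221), np.float64(178.63311984915322))
470.9710144927536 156.56521739130434 138
```

>>> move_arm --dp '[[30, -17.5, 0], [30, -17.5, 0], [30, -17.5, 0], [30, -17.5, 0], [30, -17.5, 0], [30, -17.5, -18], [30, -17, -20], [0, 0, 0]]' --rotation '[[-0.004, -0.035, 0], [-0.004, -0.035, 0], [-0.004, -0.035, 0], [-0.004, -0.035, 0], [-0.004, -0.035, 0], [-0.004, -0.035, 0], [-0.003, -0.035, 0], [0, 0, 0]]' --hand '[0, 0, 0, 0, 0, 0, 0, 0]'

```text
clock: 6.6
eef_pos: [540.2, 167.0, 256.4]
eef_rot: [-3.14, 0.243, 3.032]
wrist_force: [-0.5, -0.1, 0.3]
finger_gap: 0.2
finger_force: 0.0
```

```bash
python3 - <<'E'
from h import *
s=manip.read_state();print(s['eef_pos'],s['eef_rot'],s['finger_gap'])
c=camera('wrist');cv2.imwrite('pics/w1.png',c['image'][:,:,::-1]);print(c['mount'],c['fx'])
E
```

```text
[540.17793665 166.97750688 256.43151294] [-3.1397836   0.24347554  3.03235036] 0.2257163869654175
[[-6.97324867e-04 -9.71884843e-01 -2.35455654e-01  6.89015934e+01]
 [ 9.99999751e-01 -7.02490041e-04 -6.19448714e-05  1.38446366e+00]
 [-1.05201970e-04 -2.35455639e-01  9.71885092e-01 -1.79531843e+02]
 [ 0.00000000e+00  0.00000000e+00  0.00000000e+00  1.00000000e+00]] 319.87745346923367
```

View pics/w1.png

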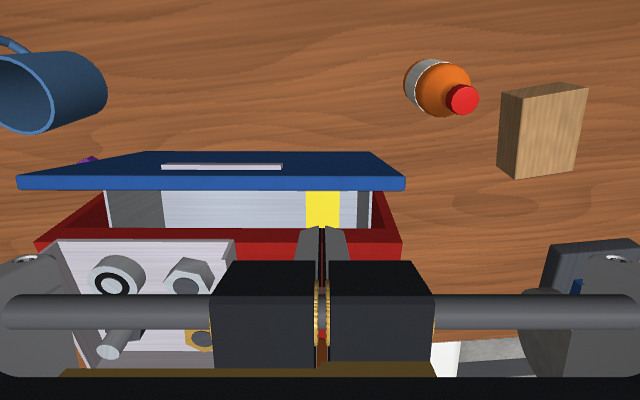

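The wrist view shows the catch at (322,208), in line with the fingers at (322,230). The blue front's edge is at v≈190 and the header at v≈228. I'll use these to check the gap and the tilt.

```bash
python3 - <<'E'
from h import *
from scipy.spatial.transform import Rotation as Ro
s=manip.read_state();c=camera('wrist')
M=np.eye(4);M[:3,:3]=Ro.from_euler('xyz',s['eef_rot']).as_matrix();M[:3,3]=s['eef_pos'];M=np.linalg.inv(M@np.array(c['mount']))
c['R'],c['t']=M[:3,:3],M[:3,3]
for th in(.21,.235,.26):print(th,'inner top',proj(c,F(th,185,-2,85)),'outer L corner',proj(c,F(th,185,-14,148)),'pad',proj(c,F(th,147,-2,85)))
print('header',proj(c,W(0,85,200)),'header L',proj(c,W(0,150,200)),'TCP',proj(c,s['eef_pos']))
E
```

```text
0.21 inner top (np.float64(315.9017781285278), np.float64(194.14056702676575)) outer L corner (np.float64(398.97864293293435), np.float64(178.69895495635495)) pad (np.float64(316.66783458453875), np.float64(183.3610173677687))
0.235 inner top (np.float64(315.86689022932535), np.float64(188.24609676163715)) outer L corner (np.float64(399.2428813608105), np.float64(172.58167950799304)) pad (np.float64(316.64639186973085), np.float64(179.25365342926202))
0.26 inner top (np.float64(315.8344418673369), np.float64(182.26913670420583)) outer L corner (np.float64(399.4721262509471), np.float64(166.41094618041078)) pad (np.float64(316.62646881441873), np.float64(175.1038208978851))
header (np.float64(316.29852747811753), np.float64(241.14207060615698)) header L (np.float64(396.1638717521413), np.float64(241.06239205843588)) TCP (np.float64(319.20747849925914), np.float64(241.77464828479538))
```

>>> move_arm --dp '[[4, 0, -20], [5, 0, -24], [5, 0, -24], [4, 0, -18], [0, 0, 0]]' --rotation '[[0, 0, 0], [0, 0, 0], [0, 0, 0], [0, 0, 0], [0, 0, 0]]' --hand '[0, 0, 0, 0, 0]'

```text
clock: 7.32
eef_pos: [557.6, 168.4, 171.9]
eef_rot: [-3.141, 0.245, 3.034]
wrist_force: [-0.3, 0.4, 0.6]
finger_gap: 0.7
finger_force: 0.0
```

>>> move_arm --dp '[[1, 0, -6], [1, 0, -6], [1, 0, -6], [1, 0, -6], [0, 0, 0], [0, 0, 0]]' --rotation '[[0, 0, 0], [0, 0, 0], [0, 0, 0], [0, 0, 0], [0, 0, 0], [0, 0, 0]]' --hand '[0, 0, 0, 0, 0, 0]'

```text
clock: 8.07
eef_pos: [562.3, 168.0, 148.8]
eef_rot: [-3.141, 0.247, 3.034]
wrist_force: [1.5, -0.9, 5.1]
finger_gap: 0.2
finger_force: 2.1
```

>>> move_arm --dp '[[1, 0, -5], [-4, 0.5, -1], [-4, 0.5, -1], [-4, 0.5, -1], [-4, 0.5, -1], [-4, 0.5, -1], [-4, 0.5, -1]]' --rotation '[[0, 0, 0], [0, 0, 0], [0, 0, 0], [-0.003, -0.03, 0], [-0.003, -0.03, 0], [-0.003, -0.03, 0], [-0.003, -0.03, 0]]' --hand '[0, 0, 0, 0, 0, 0, 0]'

```text
clock: 8.95
eef_pos: [539.3, 171.0, 138.1]
eef_rot: [3.141, 0.369, 3.033]
wrist_force: [1.2, -1.6, 5.6]
finger_gap: 0.5
finger_force: 3.0
```

```bash
cat >> h.py <<'E'
def blueedge(c,p):
    k=cv2.inRange(cv2.cvtColor(c['image'],cv2.COLOR_RGB2HSV),(100,140,40),(125,255,255))
    for th in np.arange(.2,.86,.05):
        pass
    return k
E
python3 - <<'E'
from h import *
T=shot('top','t2.png')
for th in(.23,.3,.35,.4):print(th,np.round(proj(T,F(th,185,-14,148)),1),np.round(proj(T,F(th,185,-2,148)),1),np.round(proj(T,F(th,185,-14,-100)),1))
a=cv2.imread('pics/t2.png')[190:260,220:350];cv2.imwrite('pics/t2c.png',cv2.resize(a,None,fx=6,fy=6,interpolation=3)[:,:780])
E
```

```text
0.23 [236.8 229.2] [237.2 225.5] [313.9 237.9]
0.3 [236.5 233.2] [236.9 229.5] [313.4 241.8]
0.35 [236.3 236. ] [236.6 232.3] [313.1 244.6]
0.4 [236.1 238.7] [236.4 235.1] [312.9 247.3]
```

View pics/t2c.png

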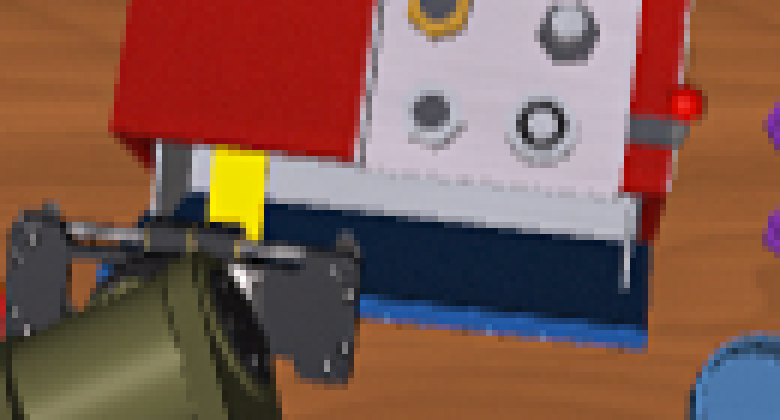

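The crop shows the front's outer edge at about v=247, which is θ≈0.38 with the yellow catch still under the finger. It's past the catch, so I keep pulling.

>>> move_arm --dp '[[-6, 0.5, -2], [-6, 0.5, -2.5], [-6, 0.5, -2.5], [-5.5, 0.5, -3], [-5.5, 0.5, -3], [-5.5, 0.5, -3.5], [-5, 0.5, -4], [-5, 0.5, -4], [-5, 0.5, -4]]' --rotation '[[-0.005, -0.05, 0], [-0.005, -0.05, 0], [-0.005, -0.05, 0], [-0.005, -0.05, 0], [-0.005, -0.05, 0], [-0.005, -0.05, 0], [-0.005, -0.05, 0], [-0.005, -0.05, 0], [0, 0, 0]]' --hand '[0, 0, 0, 0, 0, 0, 0, 0, 0]'

```text
clock: 10.12
eef_pos: [492.0, 174.8, 127.6]
eef_rot: [3.133, 0.738, 3.032]
wrist_force: [0.1, 0.9, 2.9]
finger_gap: 0.6
finger_force: 1.1
```

```bash
python3 - <<'E'
from h import *
T=shot('top')
k=cv2.inRange(cv2.cvtColor(T['image'],cv2.COLOR_RGB2HSV),(100,140,40),(125,255,255))
for y in(-50,-100):
  for th in(.65,.7,.75,.8):print(y,th,np.round(proj(T,F(th,185,-14,y)),1))
for u in(298,300,311,313):
  v=np.nonzero(k[205:290,u])[0]+205;print(u,v.min(),v.max())
s=manip.read_state();print(s['joints'])
E
```

```text
-50 0.65 [296.2 258.1]
-50 0.7 [296.1 260.3]
-50 0.75 [295.9 262.4]
-50 0.8 [295.8 264.4]
-100 0.65 [311.5 259.8]
-100 0.7 [311.3 262. ]
-100 0.75 [311.1 264.1]
-100 0.8 [310.9 266.1]
298 228 261
300 228 262
311 229 263
313 230 263
[ 0.45466251  0.10330263  2.15557768 -1.03773602  0.42193305 -0.1371421 ]
```

θ≈0.74, so the bin is wide open. Joint 4 is near its limit, so I back out upward and straighten the tool.

>>> move_arm --dp '[[0, 0, 20], [0, 0, 25], [0, 0, 30], [0, -5, 40], [0, -10, 40], [0, -20, 40], [0, -30, 20], [0, -40, 0]]' --rotation '[[0, 0, 0], [0.005, 0.05, 0], [0.011, 0.1, 0], [0.016, 0.15, 0], [0.016, 0.15, 0], [0.016, 0.15, 0], [0.013, 0.13, 0], [0, 0, 0]]' --hand '[0, 0, 0, 0, 0, 0, 0, 0]'

```text
clock: 11.18
eef_pos: [492.9, 69.0, 342.3]
eef_rot: [3.134, 0.002, 3.035]
wrist_force: [0.4, 0.1, -0.9]
finger_gap: 0.7
finger_force: 0.0
```

```bash
python3 - <<'E'
from h import *
s=manip.read_state();print(np.round(s['joints'],2))
T=shot('top')
k=cv2.inRange(cv2.cvtColor(T['image'],cv2.COLOR_RGB2HSV),(100,140,40),(125,255,255))
for u in(298,311):
  v=np.nonzero(k[205:290,u])[0]+205;print(u,v.min(),v.max())
kn=W(31,-152,301);print('knob',kn,proj(T,kn))
p=cv2.inRange(cv2.cvtColor(T['image'],cv2.COLOR_RGB2HSV),(0,190,170),(8,255,255));p[:, :328]=0;p[:,345:]=0;p[:198]=0;p[225:]=0
ys,xs=np.nonzero(p);print(xs.mean(),ys.mean(),len(xs))
for a in(0,.3,.6,.75,.9,.95):
  print(a,W(-4+35*np.cos(a)-95*np.sin(a),-152,206+95*np.cos(a)+35*np.sin(a)).round(1))
E
```

```text
[ 0.06  0.11  1.44  0.01  1.59 -1.4 ]Traceback (most recent call last):
  File "<stdin>", line 6, in <module>
    return umr_minimum(a, axis, None, out, keepdims, initial, where)
ValueError: zero-size array to reduction operation minimum which has no identity
```

>>> move_arm --dp '[[30, -37, 0], [30, -37, 0], [30, -37, 0], [32, -37, 0], [0, 0, -20], [0, 0, -30], [0, 0, 0]]' --rotation '[[0, 0, 0], [0, 0, 0], [0, 0, 0], [0, 0, 0], [0, 0, 0], [0, 0, 0], [0, 0, 0]]' --hand '[0, 0, 0, 0, 0, 0, 0]'

```text
clock: 12.1
eef_pos: [613.2, -78.1, 289.4]
eef_rot: [3.135, -0.001, 3.034]
wrist_force: [0.2, -1.0, -0.1]
finger_gap: 0.6
finger_force: 0.0
```

```bash
python3 - <<'E'
from h import *
T=shot('top','t3.png');S=shot('scene','s3.png')
k=cv2.inRange(cv2.cvtColor(T['image'],cv2.COLOR_RGB2HSV),(100,140,40),(125,255,255))
for u in(250,298,311):
  v=np.nonzero(k[205:290,u])[0]+205;print(u,v.min(initial=999),v.max(initial=0),[np.round(proj(T,F(t,185,-14,{250:97,298:-55,311:-98}[u])),1).tolist() for t in(.7,.75)])
for a in(0,.3,.6,.75,.9,.95):
  print(a,W(-4+35*np.cos(a)-95*np.sin(a)+18,-149,206+95*np.cos(a)+35*np.sin(a)-10).round(1))
a=cv2.imread('pics/s3.png')[100:280,250:450];b=cv2.imread('pics/t3.png')[140:290,230:380]
cv2.imwrite('pics/c3.png',np.hstack([cv2.resize(a,(400,360)),cv2.resize(b,(360,360))]))
E
```

```text
250 226 256 [[251.3, 255.2], [251.3, 257.3]]
298 228 247 [[297.6, 260.4], [297.4, 262.5]]
311 999 0 [[310.7, 261.9], [310.5, 264.0]]
0 [602.7 -77.4 291. ]
0.3 [573.2 -74.2 297.1]
0.6 [543.2 -71.  294.2]
0.75 [528.9 -69.4 289.4]
0.9 [515.5 -68.  282.5]
0.95 [511.3 -67.5 279.7]
```

View pics/c3.png

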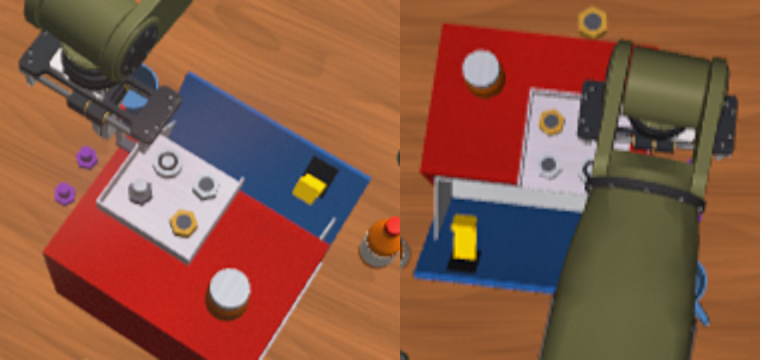

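The crop shows the front wide open (θ≈0.73) and the fingers behind the red knob. All four pieces are still in the tray. Now I pull.

>>> move_arm --dp '[[-7, 0.7, 1], [-7, 0.7, 1], [-7, 0.7, 1], [-7, 0.7, 1], [-7, 0.7, 1], [-7, 0.7, 1], [-7, 0.7, 1], [-6, 0.6, 0], [-6, 0.6, -1], [-6, 0.6, -1]]' --rotation '[[0, 0, 0], [0, 0, 0], [0, 0, 0], [0, 0, 0], [0, 0, 0], [0, 0, 0], [0, 0, 0], [0, 0, 0], [0, 0, 0], [0, 0, 0]]' --hand '[0, 0, 0, 0, 0, 0, 0, 0, 0, 0]'

```text
clock: 13.45
eef_pos: [546.4, -71.5, 296.3]
eef_rot: [3.137, 0.003, 3.032]
wrist_force: [3.2, 0.5, 4.0]
finger_gap: 0.4
finger_force: 2.3
```

>>> move_arm --dp '[[-6, 0.6, -1], [-5, 0.5, -2], [-5, 0.5, -2], [-5, 0.5, -2], [-5, 0.5, -2], [-5, 0.5, -2], [-4, 0, -2], [0, 0, 0], [0, 0, 0], [0, 0, 0]]' --rotation '[[0, 0, 0], [0, 0, 0], [0, 0, 0], [0, 0, 0], [0, 0, 0], [0, 0, 0], [0, 0, 0], [0, 0, 0], [0, 0, 0], [0, 0, 0]]' --hand '[0, 0, 0, 0, 0, 0, 0, 0, 0, 0]'

```text
clock: 14.7
eef_pos: [511.8, -68.5, 283.3]
eef_rot: [3.137, 0.003, 3.032]
wrist_force: [2.3, 0.6, 2.0]
finger_gap: 0.4
finger_force: 1.2
```

```bash
python3 - <<'E'
from h import *
S=shot('scene','s4.png');T=shot('top','t4.png')
a=cv2.imread('pics/s4.png')[100:280,250:450];b=cv2.imread('pics/t4.png')[140:290,230:380]
cv2.imwrite('pics/c4.png',np.hstack([cv2.resize(a,(400,360)),cv2.resize(b,(360,360))]))
E
```

```text
(no output)
```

View pics/c4.png

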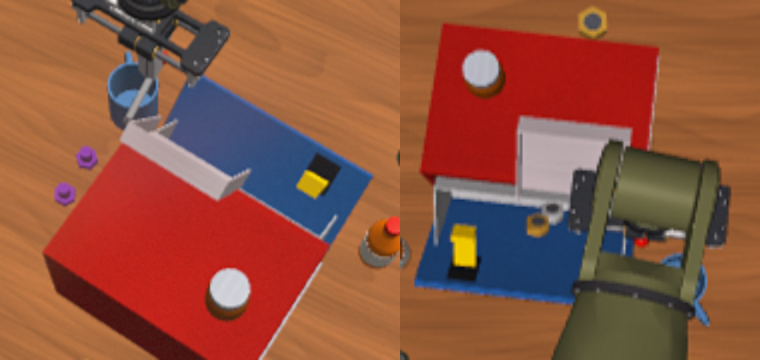

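The tray is tipped, with a brass and a steel nut already in the bin (top crop (538,224) and (552,210)). I pull slightly further, then ease back.

>>> move_arm --dp '[[-3, 0, -1], [0, 0, 0], [0, 0, 0], [8, -1, 3], [10, -1, 4], [10, -1, 4], [10, -1, 3], [10, -1, 0], [12, -1, 0], [12, -1, -2]]' --rotation '[[0, 0, 0], [0, 0, 0], [0, 0, 0], [0, 0, 0], [0, 0, 0], [0, 0, 0], [0, 0, 0], [0, 0, 0], [0, 0, 0], [0, 0, 0]]' --hand '[0, 0, 0, 0, 0, 0, 0, 0, 0, 0]'

```text
clock: 16.05
eef_pos: [581.6, -75.6, 294.2]
eef_rot: [3.137, 0.003, 3.032]
wrist_force: [1.2, -1.1, -0.2]
finger_gap: 0.5
finger_force: 0.6
```

>>> move_arm --dp '[[12, -1, -2], [12, -1, 0], [8, -1, 0], [0, 0, 0], [0, 0, 30], [0, 0, 45], [-40, 10, 30], [-55, 15, 0], [-55, 15, 0], [-50, 15, 0]]' --rotation '[[0, 0, 0], [0, 0, 0], [0, 0, 0], [0, 0, 0], [0, 0, 0], [0, 0, 0], [0, 0, 0], [0, 0, 0], [0, 0, 0], [0, 0, 0]]' --hand '[0, 0, 0, 0, 0, 0, 0, 0, 0, 0]'

```text
clock: 17.3
eef_pos: [410.5, -23.0, 397.5]
eef_rot: [3.137, 0.004, 3.032]
wrist_force: [0.5, 0.7, 0.7]
finger_gap: 0.2
finger_force: 0.0
```

>>> move_arm --dp '[[-20, 60, 0], [-20, 60, 0], [-10, 60, 0], [0, 60, 0], [0, 60, 0], [0, 60, 0], [0, 0, 0]]' --rotation '[[0, 0, 0], [0, 0, 0], [0, 0, 0], [0, 0, 0], [0, 0, 0], [0, 0, 0], [0, 0, 0]]' --hand '[0, 0, 0, 0, 0, 0, 0]'

```text
clock: 18.18
eef_pos: [362.3, 337.7, 396.1]
eef_rot: [3.138, 0.001, 3.036]
wrist_force: [0.6, -0.2, -0.4]
finger_gap: 0.4
finger_force: 0.0
```

```bash
python3 - <<'E'
from h import *
S=shot('scene','s5.png');T=shot('top','t5.png')
a=cv2.imread('pics/s5.png')[100:280,250:490];b=cv2.imread('pics/t5.png')[140:290,220:390]
cv2.imwrite('pics/c5.png',np.vstack([np.hstack([cv2.resize(a,(400,300)),cv2.resize(b,(400,353))[:300]]),cv2.resize(cv2.imread('pics/t5.png')[215:285,230:355],(800,300)[:2],interpolation=3)[:300]]))
k=cv2.inRange(cv2.cvtColor(T['image'],cv2.COLOR_RGB2HSV),(100,140,40),(125,255,255))
for u in(250,298,311):
  v=np.nonzero(k[205:275,u])[0]+205;print(u,v.max(initial=0),[np.round(proj(T,F(t,185,-14,{250:97,298:-55,311:-98}[u])),1).tolist() for t in(.65,.75)])
E
```

```text
250 259 [[251.3, 253.0], [251.3, 257.3]]
298 265 [[297.8, 258.2], [297.4, 262.5]]
311 266 [[310.9, 259.7], [310.5, 264.0]]
```

View pics/c5.png

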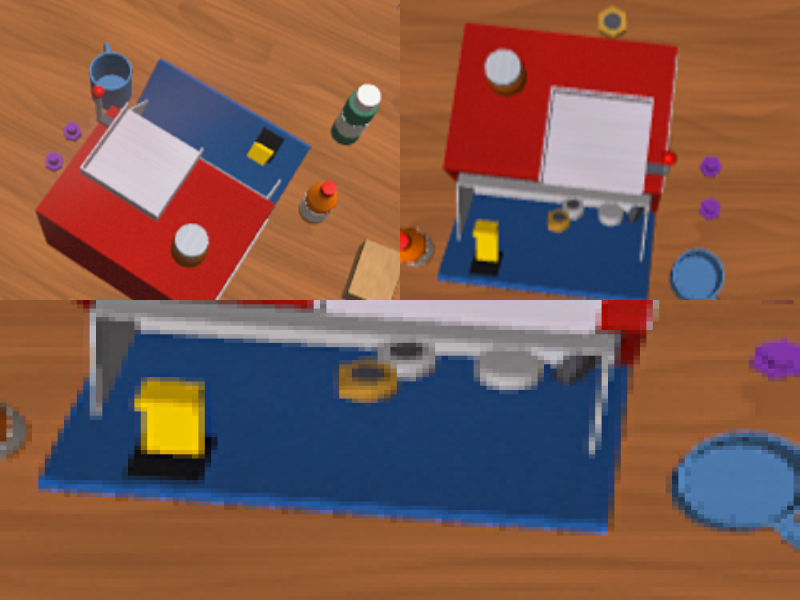

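The tray is empty and flat, and the front is at about 0.8 rad. The brass nut (367,380), steel nut (405,355), bearing (508,368) and bolt (575,365) are all in the bin. The can is upright and the bystanders are in place, so I'm handing in.

```bash
python3 -c "
from cell import manip
print(manip.sign_off())"
```

```text
the job is handed in; nothing more can be done
None
```

I've handed the job in, though no verdict came back: the last pictures show the front wide open (about 0.8 rad), all four pieces in the bin, the tray settled back flat, the can upright on the bench and no bystander visibly moved, at about 18 s on the clock.

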